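# Clamp the specimen dish under the strap

## Task

Secure the specimen dish in the clamp: push the strap round with a finger until it is fully home across the dish, and only then push the cam lever fully down. Nothing is to be picked up: leave the dish in its nest and everything else on the bench where it is.

Things in the scene. Friction and masses are not known exactly. Their poses are not given: they have to be found in the camera images.
- fixture: the dish clamp: a bare aluminium base plate 200 x 120 x 14 mm fixed to the table. Origin: centre of its underside. x runs along the plate from the strap's pivot post (at x -65 mm) to the cam lever's post (at x +65 mm); z up; y is the side to which the strap opens (roughly towards the robot). Between the posts the dish sits in a nest of four small pins
- strap_arm (a joint): strap angle about the vertical pivot, rad. 0: home across the dish, hooked round the lever's post, at a hard stop. Positive: open, anticlockwise from above, to the plate's +y; starts at 1.0 to 1.65. A flat dark steel bar 22 mm wide, reaching 147 mm from the pivot, underside 42 and top 52 mm above the table, clear of the dish. Stiff (2.5 N at the pin), stays where left, no spring
- strap_pivot (a point): the strap's vertical pivot axis, 52 mm above the table (the height of the strap's top); the bolt head here ends 58 mm above the table
- strap_pin (a point): the upright steel push pin on the strap's middle line, 80 mm from the pivot axis: 10 mm across with a 13 mm ball end, rising from the strap's top (52 mm above the table) to 85 mm. This point is on the pin's axis, 67 mm above the table
- cam_lever (a joint): cam lever angle, rad. 0: raised, leaning outwards at 60 degrees above level; grows as it goes down; 1.047: fully down, level, pointing along the plate's +x (outwards, away from the strap's pivot), at a hard stop. Starts at 0 to 0.3. Stiff (about 5 N at 70 mm from the hinge), stays where left, no spring
- lever_hinge (a point): the cam lever's level hinge axis (parallel to the plate's y axis), 66 mm above the table, on the post at the plate's +x end
- lever_tip (a point): the free end of the cam lever, on the bar's middle line, 85 mm from the hinge. The lever is a straight bar that moves in the upright plane through both posts; its outer 40 mm is a black grip 18 mm wide and 10 mm thick, the rest a bar 12 mm wide and 8 mm thick
- dish_mid (a point): the specimen dish in the nest: a lidded glass dish 61 mm across and 20 mm tall, loose, standing on the plate (its top 34 mm above the table). This point is its centre, half-way up (24 mm above the table)
- vial: a small amber screw-cap vial, 32 mm across, 55 mm tall, standing beside the clamp. Origin: centre of its underside
- jar: a small glass jar with a white cap, 44 mm across, 60 mm tall, standing beside the clamp. Origin: centre of its underside
- spare_dish: a second glass dish like the one in the clamp, 61 mm across, 20 mm tall, lying on the table beside the clamp. Origin: centre of its underside
- forceps: steel forceps, 120 mm long, 13 mm wide, 8 mm high, lying near the clamp. Origin: centre of its underside
- rack: a low grey tube rack, 90 x 120 mm, 44 mm high with the tubes, to the robot's left. Origin: centre of its underside
- bottle: a white plastic bottle, 60 mm across, 130 mm tall, to the robot's right. Origin: centre of its underside
Not all that is in view belongs to the job. What is shaped like the part that bears dish_mid but blue or brown is not meant. What is shaped like the fixture but green is not meant.

How it is judged:
By the outcome, as a careful person would: the job done as asked, in the order asked, and still so for the second after the job is handed in, with the robot touching nothing.
It also fails if it takes over 51 s, if anything falls off the work surface, if the arm or the gripper's body presses on something with over 40 N, if the wrist force passes 120 N, or if a joint passes its speed limit or range.

## Robot

A 6-joint arm with a two-finger parallel gripper is mounted at the origin on the work surface. World frame = base frame: x ahead of the robot, y to its left, z up, the work surface at z = 0. Lengths are in m, angles in degrees, forces in N, time in s.
With the tool pointing down it reaches from about 0.275 to 0.875 m from the base axis. Payload 12.5 kg.
Tool frame: the origin (TCP) lies at the very end of the fingers, on their centre line; the grasp point (between the pads) lies 19 mm behind it (robot.pinch_z is the distance from the TCP to the grasp point, in m); z points along the fingers, y is the direction in which the jaws open and shut (so a half turn about z gives the same grasp; the last joint's range is limited). The gripper opens to 85 mm and grips with 20 to 120 N. Pads are 22 mm wide; open, the fingers measure 114 mm over their backs; the gripper's body (76 mm by 85 mm) begins 54 mm behind the grasp point. The pads swing forward as they close: fully open they stand 13 mm farther back than shut.
Start: joints at [69.064, 20.094, 94.641, -0, 65.266, -4.847], TCP at [0.152, 0.528, 0.231] pointing down, gripper open.
Joint ranges: [-157.81, 157.81], [-45, 120.19], [0.68, 151.7], [-89.99, 269.99], [4.06, 180], [-164.3, 164.3]. Speed limits (degrees/s): [127.2, 127.2, 159.86, 180, 180, 180].

## Interface

Orientations are given as [roll, pitch, yaw] about the fixed x, y, z axes, in that order (R = Rz(yaw) Ry(pitch) Rx(roll)).
In Python, from station import robot gives the robot as it stands.
- The arm moves only by the tool drive_tool, never from a script. Its argument "series" is a list that holds one entry, the list of rows, each a list of 7 numbers: the opening, from 0 (shut) to 1 (fully open), then the shift along the tool's x, y, z in mm, then the turn, a rotation vector about the tool's x, y, z in degrees. In form: [[[gripper, tx, ty, tz, wx, wy, wz], ...]]. A call has 1 to 8 rows; each row is the pose to reach, as a shift and turn from the pose commanded when the call began, along the tool's axes at that moment; what a row does not reach only later rows make up. A row lasts 1/10 s, in which the tool goes at most 50 mm and 8.59 degrees, less where a joint would pass 70% of its speed; a pose out of reach is approached as far as the arm can. A call with a gripper value outside its range is refused whole. The fingers move at their own pace and stop on an object; the grip force is fixed at half the most. Time passes only in rows, so rows that repeat a pose let the fingers close. It gives the time, the measured TCP pose, the force and the opening at its end, in the units of the state.
- robot.state(): the state, without advancing time (a new reading comes with each control period).
- robot.snapshot(name): name is "scene" or "top" or "wrist"; returns a dict with "pixels" (420x560x3 uint8, red, green, blue), "depth" (420x560 float32, m along the optical axis (not along the pixel's ray), 0 where there is no reading), "fx", "fy", "cx", "cy" (pixels), "k1" (the pictures are not rectified: a ray, as slopes to the right and down, at radius r is drawn at 1 + k1 r^2 times it, then the intrinsics apply), "T" (4x4, takes a point from camera to world coordinates). Camera axes: x right, y down, z forward; pixel columns grow to the right and rows downward; lengths in m; the calibration is good to about 2 mm. A picture is of the moment at which its call begins.
- robot.close_job(): hands the job in, once; it reports no verdict.
The state is a dict: "time": time; "joints": joint angles; "joint_vel": joint speeds; "joint_efforts": joint torques, N m; "tcp_pos": TCP position; "tool_rot": TCP orientation; "contact_force": force on the tool from outside, world axes, zero at the start; "torque": the same for the moment, N m; "gripper_width": opening from 0.0 (shut) to 1.0 (fully open).
Only numpy, scipy, OpenCV 4.12 (cv2) and the standard library are available. Lean on these libraries where they do the work, as an engineer would, in place of code of your own. Each camera call takes 0.05 s, during which the arm holds its last target.

## Working session

There is one attempt and no reset: what is moved stays moved. The work goes in short steps, Python scripts to look and compute and a tool call to move; the robot and the scene stay as the last step left them, time stands still between calls to the robot, and variables do not carry over. Pictures are saved under pics/ and viewed, and the job is handed in when it is done.

Besides the shell and the picture viewer there is one more tool, called after "Request:" by a JSON object that holds its "method" and its "body", one argument or row to a line. drive_tool: Moves the arm, as the interface text tells. Its arguments: {"type":"object","properties":{"series":{"type":"array","items":{"type":"array","items":{"type":"array","items":{"type":"number"}}}}},"required":["series"]}

```bash
mkdir -p pics; ls; cat > h.py <<'E'
import numpy as np, cv2, pickle
from station import robot
def snap(n,f):
    s=robot.snapshot(n); pickle.dump(s,open(f'pics/{f}.pkl','wb')); cv2.imwrite(f'pics/{f}.png',s['pixels'][:,:,::-1]); return s
def load(f): return pickle.load(open(f'pics/{f}.pkl','rb'))
def ray(s,u,v):
    K=np.array([[s['fx'],0,s['cx']],[0,s['fy'],s['cy']],[0,0,1.]])
    p=cv2.undistortPoints(np.array([[[u,v]]],float),K,np.array([s['k1'],0,0,0.]))[0,0]
    T=np.array(s['T']); return T[:3,3],T[:3,:3]@np.array([p[0],p[1],1])
def atz(s,u,v,z):
    o,d=ray(s,u,v); return o+d*(z-o[2])/d[2]
def dep(s,u,v):
    o,d=ray(s,u,v); return o+d*s['depth'][int(round(v)),int(round(u))]
E
python3 - <<'E'
from h import *
for n in('scene','top','wrist'):
    s=snap(n,n+'0'); print(n,np.round(s['T'],3).tolist(),s['fx'],s['k1'])
print(robot.state())
E
```

```text
pics
scene [[0.755, 0.497, -0.428, 1.086], [0.655, -0.581, 0.483, -0.596], [-0.008, -0.645, -0.764, 1.041], [0.0, 0.0, 0.0, 1.0]] 454.583093420585 -0.07110142109582346
top [[-0.022, -0.989, 0.148, 0.413], [-0.999, 0.026, 0.025, -0.024], [-0.028, -0.147, -0.989, 1.213], [0.0, 0.0, 0.0, 1.0]] 385.6845115440476 -0.09068535573426444
wrist [[0.276, 0.928, 0.249, 0.089], [0.961, -0.266, -0.074, 0.546], [-0.002, 0.26, -0.966, 0.375], [0.0, 0.0, 0.0, 1.0]] 323.6558671251886 -0.027470584220407334
{'time': 0.15, 'joints': array([ 6.90638590e+01,  2.01163668e+01,  9.46664019e+01,  1.35739751e-03,
        6.52662024e+01, -4.84508277e+00]), 'joint_vel': array([ 0.00060529, -0.02224797, -0.11015296,  0.03192159, -0.00536717,
        0.08901344]), 'joint_efforts': array([ 3.39070630e-04, -5.06253755e+01, -2.91500992e+01, -1.33683211e-04,
        3.38972262e-03,  1.47712950e-05]), 'tcp_pos': array([0.15230465, 0.52824158, 0.2309046 ]), 'tool_rot': array([-1.79951308e+02, -5.36417394e-03,  1.63908371e+02]), 'contact_force': array([0.1738502 , 0.65843512, 0.14419986]), 'torque': array([ 0.01193578, -0.00050126, -0.0462205 ]), 'gripper_width': 1.0041540025685811}
```

View pics/scene0.png

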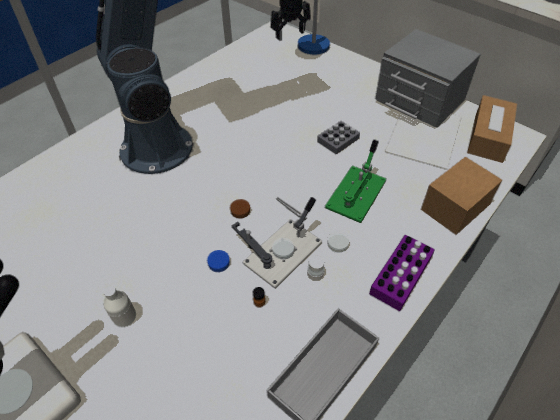

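View pics/top0.png

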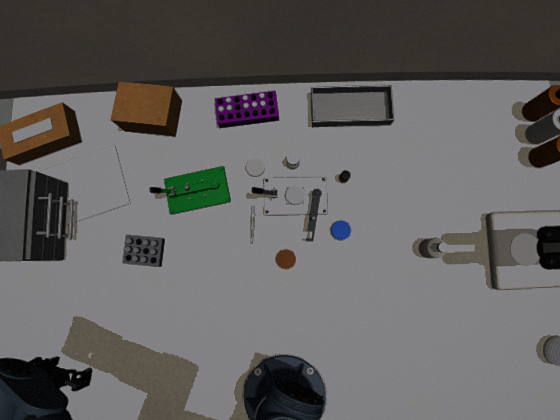

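View pics/wrist0.png

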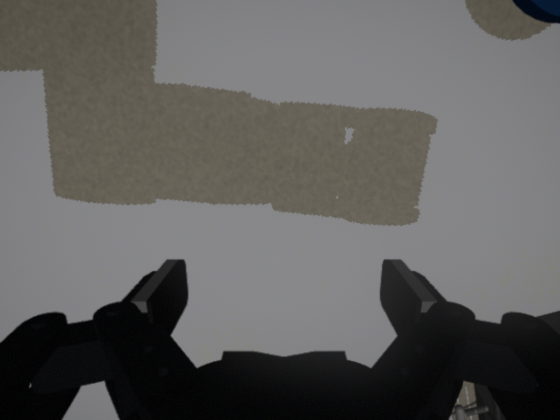

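The bare aluminium clamp is at about (295,196) in top and (283,250) in scene. The green copy at top (197,190) is ruled out by its colour. The dish in the nest is the clear one at top (295,196); blue (341,230) and brown (286,259) are decoys. Next I'll view an enlarged crop to confirm.

```bash
python3 - <<'E'
from h import *
a=cv2.imread('pics/top0.png')[140:280,230:370]; cv2.imwrite('pics/topc.png',cv2.resize(a,(588,588),interpolation=cv2.INTER_CUBIC))
a=cv2.imread('pics/scene0.png')[180:300,210:370]; cv2.imwrite('pics/scenec.png',cv2.resize(a,(800,600),interpolation=cv2.INTER_CUBIC))
E
```

```text
(no output)
```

View pics/topc.png

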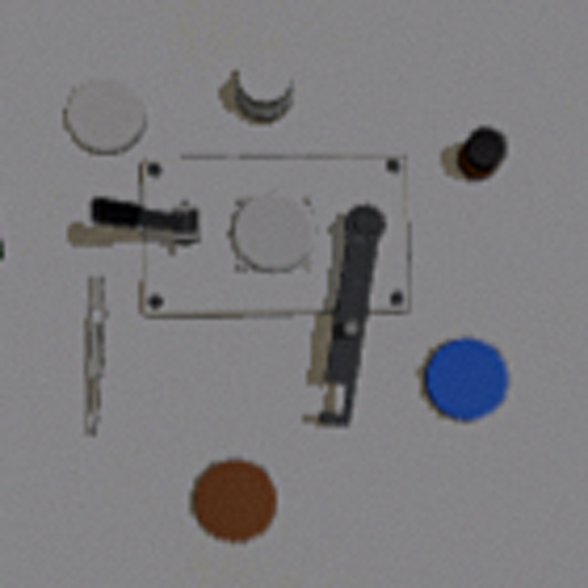

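View pics/scenec.png

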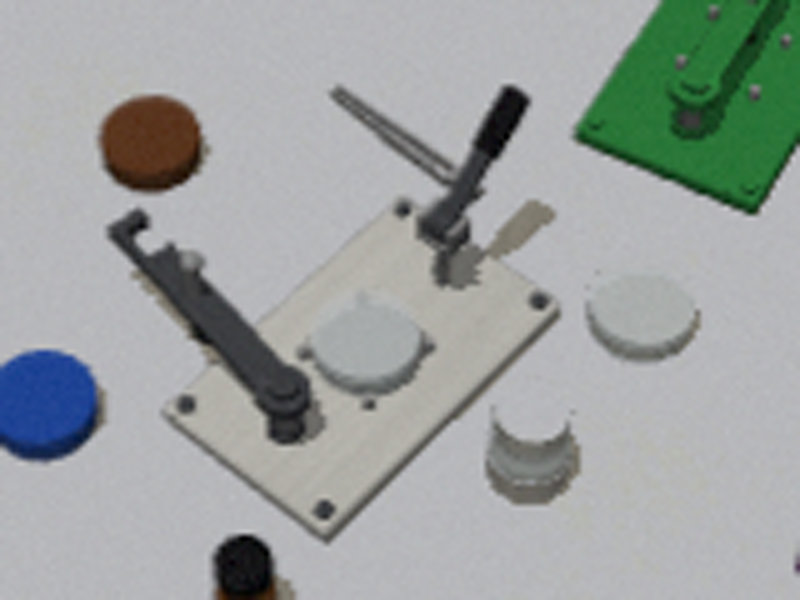

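```bash
cat >m.py <<'E'
from h import *
t=load('top0'); s=load('scene0')
ft=lambda u,v:(230+(u+.5)/4.2-.5,140+(v+.5)/4.2-.5)
fs=lambda u,v:(210+(u+.5)/5-.5,180+(v+.5)/5-.5)
for n,p,q,z in [('b1',(154,170),(538,300),.014),('b2',(155,301),(403,208),.014),('b3',(393,165),(324,510),.014),('b4',(396,298),(186,404),.014),('pivot',(364,221),(287,382),.058),('pin',(351,326),(191,259),.082),('tip',(93,208),(515,92),.13),('dish',(271,231),(367,335),.034)]:
    print(n,np.round(atz(t,*ft(*p),z),4),np.round(atz(s,*fs(*q),z),4),np.round(dep(t,*ft(*p)),4),np.round(dep(s,*fs(*q)),4))
    if n=='tip':
        o1,d1=ray(t,*ft(*p));o2,d2=ray(s,*fs(*q))
        A=np.stack([d1,-d2],1);k=np.linalg.lstsq(A,o2-o1,rcond=None)[0];print(o1+d1*k[0],o2+d2*k[1])
E
python3 m.py
```

```text
b1 [0.6641 0.0402 0.014 ] [0.6631 0.0384 0.014 ] [0.6639 0.0402 0.0151] [0.6637 0.0376 0.0153]
b2 [0.5643 0.0412 0.014 ] [0.5631 0.0398 0.014 ] [0.5643 0.0412 0.0138] [0.564  0.0387 0.0157]
b3 [ 0.663  -0.1402  0.014 ] [ 0.6621 -0.1416  0.014 ] [ 0.6626 -0.14    0.0159] [ 0.6627 -0.1424  0.0156]
b4 [ 0.562  -0.1384  0.014 ] [ 0.5616 -0.1406  0.014 ] [ 0.5617 -0.1381  0.0164] [ 0.5612 -0.1402  0.0133]
pivot [ 0.6131 -0.1133  0.058 ] [ 0.6145 -0.1157  0.058 ] [ 0.6139 -0.1137  0.0533] [ 0.6145 -0.1157  0.058 ]
pin [ 0.5346 -0.0996  0.082 ] [ 0.5346 -0.1021  0.082 ] [ 0.5348 -0.0997  0.08  ] [ 0.535  -0.1024  0.0826]
tip [0.6146 0.0761 0.13  ] [0.6165 0.0679 0.13  ] [0.6157 0.0767 0.1238] [0.6138 0.0717 0.1247]
[0.6157871  0.07669545 0.12346198] [0.61269941 0.07329145 0.12257366]
dish [ 0.6116 -0.0464  0.034 ] [ 0.6154 -0.0528  0.034 ] [ 0.6119 -0.0464  0.0321] [ 0.6152 -0.0526  0.0336]
```

```bash
cat >g.py <<'E'
import sys
from h import *
from scipy.spatial.transform import Rotation as R
def rows(targets,base=None):
    st=robot.state()
    p,r=(st['tcp_pos'],R.from_euler('xyz',st['tool_rot'],degrees=True)) if base is None else (np.array(base[0]),R.from_euler('xyz',base[1],degrees=True))
    for x,y,z,yaw in targets:
        q=R.from_euler('xyz',[180,0,yaw],degrees=True)
        print(np.round(r.inv().apply(np.array([x,y,z])-p)*1000,1),np.round((r.inv()*q).as_rotvec(degrees=True),1))
E
python3 -c "
from g import *
rows([(.529,-.133,.2,80)])"
```

```text
[-545.2 -530.9   31.3] [-0.   0.  83.9]
```

Request:
{"method": "drive_tool", "body": {
  "series": [
    [[0,-545,-531,31,0,0,84],[0,-545,-531,31,0,0,84],[0,-545,-531,31,0,0,84],[0,-545,-531,31,0,0,84],[0,-545,-531,31,0,0,84],[0,-545,-531,31,0,0,84],[0,-545,-531,31,0,0,84],[0,-545,-531,31,0,0,84]]
  ]
}}

```text
time: 0.95
tcp_pos: [0.3507, 0.1793, 0.2151]
tool_rot: [180.0, -0.0, 94.8]
contact_force: [1.3, 0.8, -0.1]
gripper_width: -0.002
```

```bash
python3 -c "
from g import *
rows([(.529,-.133,.2,80)])"
```

```text
[-326.2  151.5   15.1] [ 0.  -0.  14.8]
```

Request:
{"method": "drive_tool", "body": {
  "series": [
    [[0,-326,151,15,0,0,15],[0,-326,151,15,0,0,15],[0,-326,151,15,0,0,15],[0,-326,151,15,0,0,15],[0,-326,151,15,0,0,15],[0,-326,151,15,0,0,15],[0,-326,151,15,0,0,15],[0,-326,151,15,0,0,15]]
  ]
}}

```text
time: 1.75
tcp_pos: [0.5313, -0.1339, 0.1994]
tool_rot: [180.0, 0.0, 80.0]
contact_force: [-0.7, 0.5, -1.0]
gripper_width: 0.0
```

```bash
python3 -c "
from g import *
print(robot.state())
snap('wrist','w1')
snap('top','t1')
rows([(.529,-.133,.1,80),(.529,-.133,.062,80)])
a=cv2.imread('pics/t1.png')[140:280,230:370]; cv2.imwrite('pics/t1c.png',cv2.resize(a,(588,588),interpolation=cv2.INTER_CUBIC))
"
```

```text
{'time': 1.75, 'joints': array([-1.89981555e+01,  2.18979113e+01,  9.68978282e+01, -3.60104514e-02,
        6.11691758e+01, -8.96037755e+00]), 'joint_vel': array([-3.38791112,  4.37804303, -5.34159796,  0.90305316,  2.9586022 ,
       -3.75355007]), 'joint_efforts': array([ -1.58378631, -50.49149752, -28.97370815,  -0.1652577 ,
        -0.09709242,  -0.46594681]), 'tcp_pos': array([ 0.53131175, -0.13390161,  0.19939095]), 'tool_rot': array([1.79970263e+02, 3.66361234e-02, 7.99795681e+01]), 'contact_force': array([-0.66149625,  0.4893661 , -1.01809096]), 'torque': array([-0.02579721,  0.01468763, -0.00425328]), 'gripper_width': 0.00018892347171329838}
[-2.1 -0.4 99.3] [-0.1 -0.   0. ]
[ -2.1  -0.4 137.3] [-0.1 -0.   0. ]
```

View pics/w1.png

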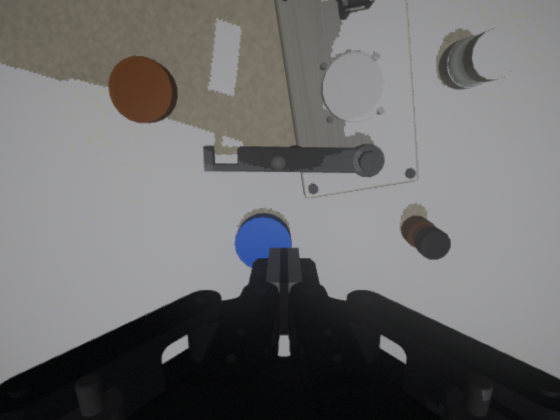

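View pics/t1c.png

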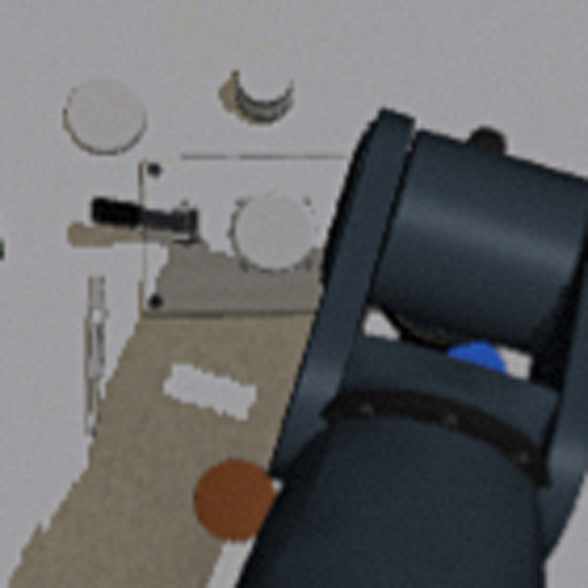

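The wrist view shows the shut fingers at (285,265), the strap from (209,158) to its pivot at (370,160), and the pin at about (279,162). Next I'll cross-check the pin and pivot from here.

```bash
python3 -c "
from h import *
s=load('w1')
print(atz(s,279,162,.082),dep(s,279,162),atz(s,371,159,.058),dep(s,371,159))
print('tips',dep(s,285,252),dep(s,272,252),dep(s,299,252))"
```

```text
[ 0.53363494 -0.09863939  0.082     ] [ 0.53377201 -0.09819598  0.08593829] [ 0.61272487 -0.11264589  0.058     ] [ 0.61236074 -0.11242016  0.05948265]
tips [ 0.53374139 -0.12337357  0.21063024] [ 0.52798874 -0.12284283  0.20949156] [ 5.35159999e-01 -2.12178904e-01  1.30045536e-04]
```

Request:
{"method": "drive_tool", "body": {
  "series": [
    [[0,-2,0,50,0,0,0],[0,-2,0,100,0,0,0],[0,-2,0,125,0,0,0],[0,-2,0,137,0,0,0],[0,-2,0,137,0,0,0]]
  ]
}}

```text
time: 2.35
tcp_pos: [0.5288, -0.1308, 0.0624]
tool_rot: [-179.9, -0.0, 80.2]
contact_force: [0.1, -0.4, 0.4]
gripper_width: -0.003
```

```bash
python3 -c "
from g import *
print(robot.state()['contact_force'])
snap('wrist','w2')"
```

```text
[ 0.10935893 -0.44566196  0.40315832]
```

View pics/w2.png

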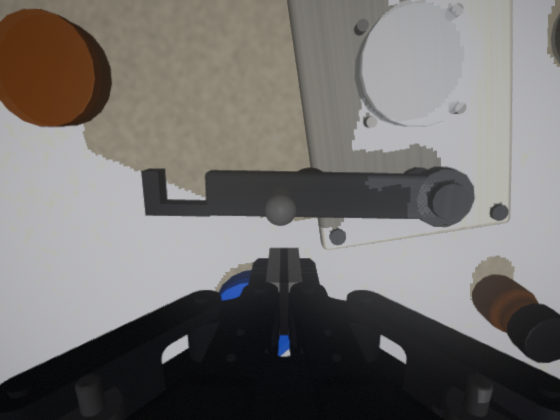

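```bash
cat >arc.py <<'E'
from g import *
import sys
def tg(th):
    a=np.radians(89.5+th); d=np.array([np.sin(a),-np.cos(a)])
    p=np.array([.6130,-.1140])+.08*np.array([np.cos(a),np.sin(a)])-.0175*d
    return (*p,.062,89.5+th-90)
if __name__=='__main__':
    rows([tg(float(t)) for t in sys.argv[1:]])
E
python3 arc.py 80 75 70 65 60 55 50 45
```

```text
[14.7 -1.   1.7] [ 0.  -0.   0.7]
[21.8 -2.1  1.7] [ 0.  -0.   5.7]
[28.9 -2.6  1.7] [ 0.  -0.  10.7]
[36.  -2.5  1.7] [ 0.  -0.  15.7]
[43.1 -1.8  1.7] [ 0.  -0.  20.7]
[50.2 -0.4  1.7] [ 0.  -0.  25.7]
[57.   1.5  1.7] [ 0.  -0.  30.7]
[63.7  4.   1.7] [ 0.  -0.  35.7]
```

Request:
{"method": "drive_tool", "body": {
  "series": [
    [[0,15,-1,1,0,0,1],[0,22,-2,1,0,0,6],[0,29,-2.5,1,0,0,11],[0,36,-2.5,1,0,0,16],[0,43,-2,1,0,0,21],[0,50,-0.5,1,0,0,26],[0,57,1.5,1,0,0,31],[0,64,4,1,0,0,36]]
  ]
}}

```text
time: 3.2
tcp_pos: [0.5453, -0.0695, 0.0641]
tool_rot: [179.8, -0.1, 44.0]
contact_force: [-0.5, -3.4, -1.3]
gripper_width: 0.001
```

```bash
python3 arc.py 45 40 35 30 25 20 15 10; python3 -c "
from h import *
snap('wrist','w3')"
```

```text
[-0.4 -0.8  2.1] [ 0.2 -0.1 -0.5]
[ 6.6 -2.1  2.1] [ 0.2 -0.1  4.5]
[13.7 -2.8  2.1] [ 0.2 -0.1  9.5]
[20.9 -2.8  2.1] [ 0.1 -0.1 14.5]
[28.  -2.3  2.2] [ 0.1 -0.1 19.5]
[35.  -1.1  2.2] [ 0.1 -0.1 24.5]
[41.9  0.7  2.2] [ 0.1 -0.1 29.5]
[48.7  3.1  2.2] [ 0.1 -0.1 34.5]
```

View pics/w3.png

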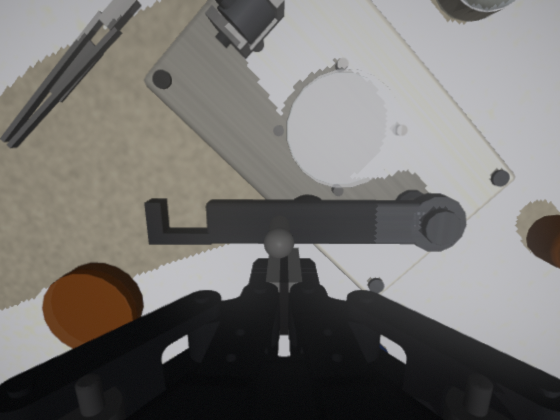

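The wrist view at (278,243) shows the pin in contact with the fingertips at (283,258). The strap is turning as planned, so I'll continue.

Request:
{"method": "drive_tool", "body": {
  "series": [
    [[0,6.5,-1.5,1,0,0,4.5],[0,13.5,-2,1,0,0,9.5],[0,21,-2,1,0,0,14.5],[0,28,-1.5,1,0,0,19.5],[0,35,-0.5,1,0,0,24.5],[0,42,1,1,0,0,29.5],[0,48.5,3.5,1,0,0,34.5]]
  ]
}}

```text
time: 3.95
tcp_pos: [0.5821, -0.0383, 0.0628]
tool_rot: [180.0, -0.1, 9.6]
contact_force: [-2.9, -2.9, 1.1]
gripper_width: -0.003
```

```bash
python3 arc.py 10 8 6 4 2 0 -2 -4; python3 -c "
from h import *
snap('wrist','w4')"
```

```text
[ 0.5 -0.2  0.8] [ 0.  -0.1  0.1]
[ 3.3 -0.8  0.8] [ 0.  -0.1  2.1]
[ 6.1 -1.2  0.8] [ 0.  -0.1  4.1]
[ 8.9 -1.6  0.8] [ 0.  -0.1  6.1]
[11.8 -1.9  0.8] [ 0.  -0.1  8.1]
[14.6 -2.   0.8] [ 0.  -0.1 10.1]
[17.5 -2.1  0.8] [ 0.  -0.1 12.1]
[20.3 -2.   0.8] [ 0.  -0.1 14.1]
```

View pics/w4.png

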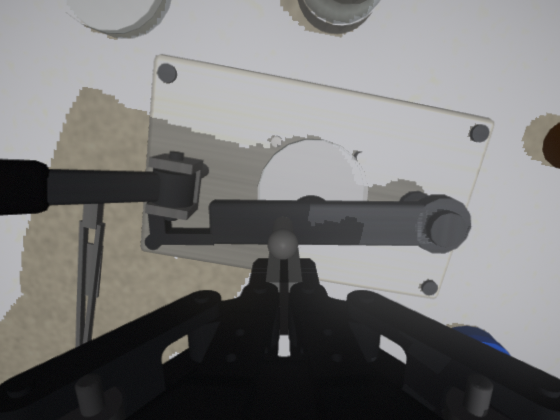

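The pin at (283,244) is still on the finger, and the strap is about 10° from home. I'll finish gently and watch the force.

Request:
{"method": "drive_tool", "body": {
  "series": [
    [[0,3.5,-0.5,0,0,0,2],[0,6,-1,0,0,0,4],[0,9,-1.5,0,0,0,6],[0,12,-2,0,0,0,8],[0,14.5,-2,0,0,0,10],[0,14.5,-2,0,0,0,10]]
  ]
}}

```text
time: 4.6
tcp_pos: [0.5953, -0.0339, 0.0623]
tool_rot: [180.0, 0.0, -0.2]
contact_force: [-4.3, -0.6, 2.2]
gripper_width: 0.003
```

Request:
{"method": "drive_tool", "body": {
  "series": [
    [[0,1.5,0,0,0,0,0],[0,1.5,0,0,0,0,0]]
  ]
}}

```text
time: 4.8
tcp_pos: [0.5956, -0.034, 0.0622]
tool_rot: [180.0, 0.2, -0.1]
contact_force: [-11.0, -2.1, 7.3]
gripper_width: -0.004
```

Request:
{"method": "drive_tool", "body": {
  "series": [
    [[0,1.5,0,0,0,0,0],[0,1.5,0,0,0,0,0]]
  ]
}}

```text
time: 5.0
tcp_pos: [0.5958, -0.0339, 0.0621]
tool_rot: [-180.0, 0.3, -0.1]
contact_force: [-18.0, -1.5, 12.3]
gripper_width: 0.002
```

```bash
python3 -c "
from h import *
snap('wrist','w5')"
```

```text
(no output)
```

View pics/w5.png

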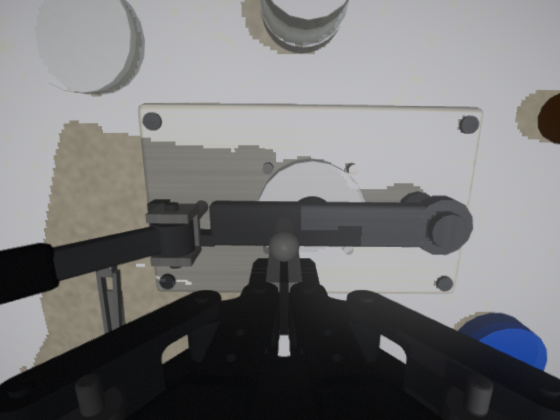

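The strap is home: it spans the plate to the lever post, and the force climbed to 18 N with no further motion. Now I'll back off and lift.

Request:
{"method": "drive_tool", "body": {
  "series": [
    [[0,-15,0,0,0,0,0],[0,-35,0,0,0,0,0],[0,-40,0,-40,0,0,0],[0,-40,0,-85,0,0,0],[0,-40,0,-100,0,0,0],[0,-40,0,-100,0,0,0]]
  ]
}}

```text
time: 5.65
tcp_pos: [0.56, -0.0338, 0.165]
tool_rot: [180.0, -0.4, -0.2]
contact_force: [-0.2, 0.1, -1.3]
gripper_width: 0.001
```

```bash
python3 -c "
from g import *
snap('wrist','w6');snap('scene','s6');snap('top','t6');print(robot.state()['contact_force'])
rows([(.613,.056,.16,0)])
a=cv2.imread('pics/s6.png')[180:300,210:370]; cv2.imwrite('pics/s6c.png',cv2.resize(a,(800,600),interpolation=cv2.INTER_CUBIC))
"
```

```text
[ 0.8217653  -0.29577573 -0.66230104]
[ 54.5 -89.8   0.6] [-0.   0.  -0.3]
```

View pics/w6.png

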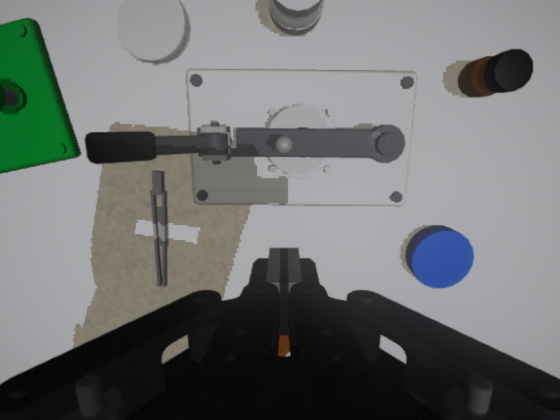

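View pics/s6c.png

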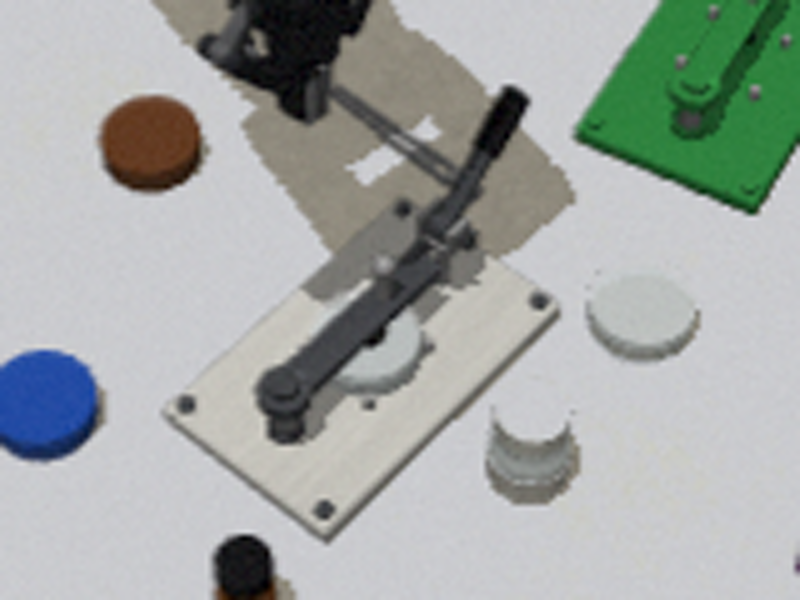

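The wrist view shows the strap lying level along the plate, with the pivot at (387,143), the pin at (284,145) and the hook at (225,142) on the post. I'll check its angle and the lever's slope using depth.

```bash
python3 -c "
from h import *
s=load('w6')
p=atz(s,386,143,.058);q=atz(s,284.5,145,.082);print('piv',p,'pin',q,np.linalg.norm((q-p)[:2]))
print('bolts',[np.round(atz(s,*b,.014),4) for b in((196,80),(407,82),(202,196),(396,197))])
for u in (95,110,125,140,152,165,180,192,205): print(u,np.round(dep(s,u,146),4))"
```

```text
piv [ 0.61184108 -0.11282119  0.058     ] pin [ 0.61177548 -0.03518541  0.082     ] 0.07763580518040636
bolts [array([0.663 , 0.0403, 0.014 ]), array([ 0.6612, -0.141 ,  0.014 ]), array([0.5613, 0.0416, 0.014 ]), array([ 0.5599, -0.1398,  0.014 ])]
95 [0.6144 0.0709 0.1267]
110 [0.614  0.0653 0.1211]
125 [0.6136 0.0592 0.1158]
140 [0.6132 0.0528 0.1099]
152 [0.6128 0.0477 0.1042]
165 [0.6124 0.0416 0.0984]
180 [0.6119 0.0343 0.0909]
192 [0.6115 0.0282 0.0839]
205 [0.611  0.0207 0.0778]
```

Request:
{"method": "drive_tool", "body": {
  "series": [
    [[0,25,-45,0,0,0,0],[0,54,-91,0,0,0,0],[0,54,-91,0,0,0,0],[0,54,-91,15,0,0,0],[0,54,-91,25,0,0,0],[0,54,-91,25,0,0,0]]
  ]
}}

```text
time: 6.4
tcp_pos: [0.6113, 0.0559, 0.1333]
tool_rot: [180.0, 0.3, -0.4]
contact_force: [0.7, -0.9, -0.3]
gripper_width: -0.002
```

```bash
python3 -c "
from g import *
snap('wrist','w7');print(robot.state()['contact_force'])
def t(f):
    f=np.radians(f);c,s=np.cos(f),np.sin(f)
    return (.614,.015+.072*c-.005*s-.008,.066+.072*s+.005*c,0)
rows([t(f) for f in (44,40,36,32,28,24,20,16,12,8,4,0,-4)])
"
```

```text
[-0.0704177  -0.52636456  0.85334653]
[ 2.1  0.5 14.9] [ 0.   0.2 -0.4]
[ 2.1 -3.1 18.4] [ 0.   0.2 -0.4]
[ 2.  -6.4 22.2] [ 0.   0.2 -0.4]
[ 2.  -9.5 26.1] [ 0.   0.2 -0.4]
[  2.  -12.4  30.3] [ 0.   0.2 -0.4]
[  2.  -14.9  34.7] [ 0.   0.2 -0.4]
[  2.  -17.1  39.2] [ 0.   0.2 -0.4]
[  2.  -19.   43.9] [ 0.   0.2 -0.4]
[  2.  -20.5  48.7] [ 0.   0.2 -0.4]
[  2.  -21.7  53.6] [ 0.   0.2 -0.4]
[  2.  -22.6  58.5] [ 0.   0.2 -0.4]
[  2.1 -23.1  63.5] [ 0.   0.2 -0.4]
[  2.1 -23.3  68.6] [ 0.   0.2 -0.4]
```

View pics/w7.png

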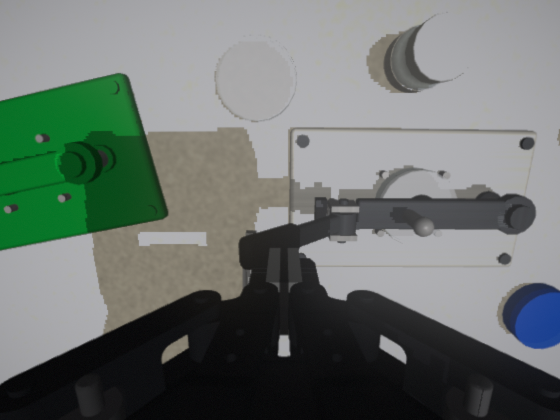

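The fingertips at (284,255) sit over the black grip at (255,245). Pressing down along the lever's arc.

Request:
{"method": "drive_tool", "body": {
  "series": [
    [[0,2,0,13,0,0,0],[0,2,-3,18.5,0,0,0],[0,2,-6.5,23,0,0,0],[0,2,-9.5,27,0,0,0],[0,2,-12.5,31,0,0,0],[0,2,-15,35.5,0,0,0],[0,2,-17,40,0,0,0],[0,2,-19,44.5,0,0,0]]
  ]
}}

```text
time: 7.25
tcp_pos: [0.6154, 0.0763, 0.0913]
tool_rot: [-180.0, -0.0, -0.3]
contact_force: [0.9, -0.8, 3.8]
gripper_width: -0.002
```

```bash
python3 -c "
from g import *
snap('wrist','w8');print(robot.state()['contact_force'])
rows([(.613,.0787,.071,0)])"
```

```text
[ 3.62020924 -0.68662717  2.48316637]
[-2.2 -2.2 19.6] [-0.   0.  -0.3]
```

View pics/w8.png

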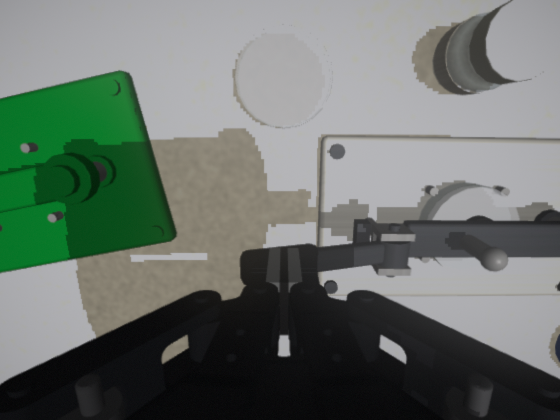

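The lever is following, with the finger on the grip at (285,262). Continuing to the stop.

Request:
{"method": "drive_tool", "body": {
  "series": [
    [[0,-1,-1,5,0,0,0],[0,-2,-2,10,0,0,0],[0,-2,-2.5,15,0,0,0],[0,-2,-2.5,19,0,0,0],[0,-2,-2.5,21,0,0,0],[0,-2,-2.5,21,0,0,0]]
  ]
}}

```text
time: 7.9
tcp_pos: [0.6137, 0.0792, 0.0709]
tool_rot: [-179.9, -0.1, -0.3]
contact_force: [0.4, 5.0, 5.7]
gripper_width: 0.002
```

Request:
{"method": "drive_tool", "body": {
  "series": [
    [[0,0,0,1.5,0,0,0],[0,0,0,1.5,0,0,0]]
  ]
}}

```text
time: 8.1
tcp_pos: [0.6138, 0.0792, 0.0706]
tool_rot: [-179.9, -0.1, -0.3]
contact_force: [-5.1, 2.5, 18.9]
gripper_width: 0.003
```

Request:
{"method": "drive_tool", "body": {
  "series": [
    [[0,0,0,1,0,0,0],[0,0,0,1,0,0,0]]
  ]
}}

```text
time: 8.3
tcp_pos: [0.6139, 0.0792, 0.0705]
tool_rot: [-179.9, -0.1, -0.3]
contact_force: [-6.3, 3.2, 27.1]
gripper_width: -0.001
```

Request:
{"method": "drive_tool", "body": {
  "series": [
    [[0,0,0,-20,0,0,0],[0,0,0,-60,0,0,0],[0,0,0,-100,0,0,0],[0,-40,0,-110,0,0,0],[0,-80,0,-110,0,0,0],[0,-120,0,-110,0,0,0],[0,-120,0,-110,0,0,0]]
  ]
}}

```text
time: 9.0
tcp_pos: [0.4884, 0.0793, 0.1772]
tool_rot: [180.0, 0.3, -0.3]
contact_force: [1.0, 0.5, 0.6]
gripper_width: 0.004
```

```bash
python3 -c "
from g import *
s=snap('wrist','w9');snap('scene','s9');print(robot.state()['contact_force'])
a=cv2.imread('pics/s9.png')[180:300,210:370]; cv2.imwrite('pics/s9c.png',cv2.resize(a,(800,600),interpolation=cv2.INTER_CUBIC))
"
```

```text
[-0.12498985  0.15665289  0.987841  ]
```

View pics/w9.png

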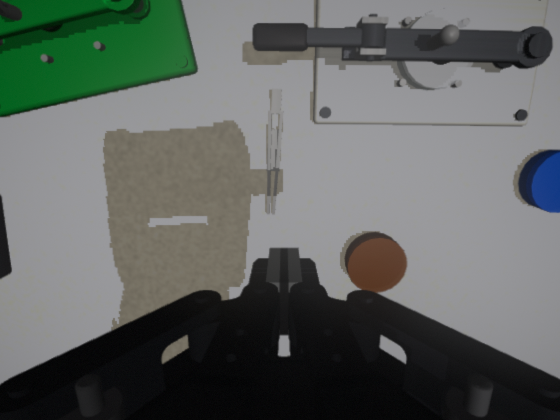

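View pics/s9c.png

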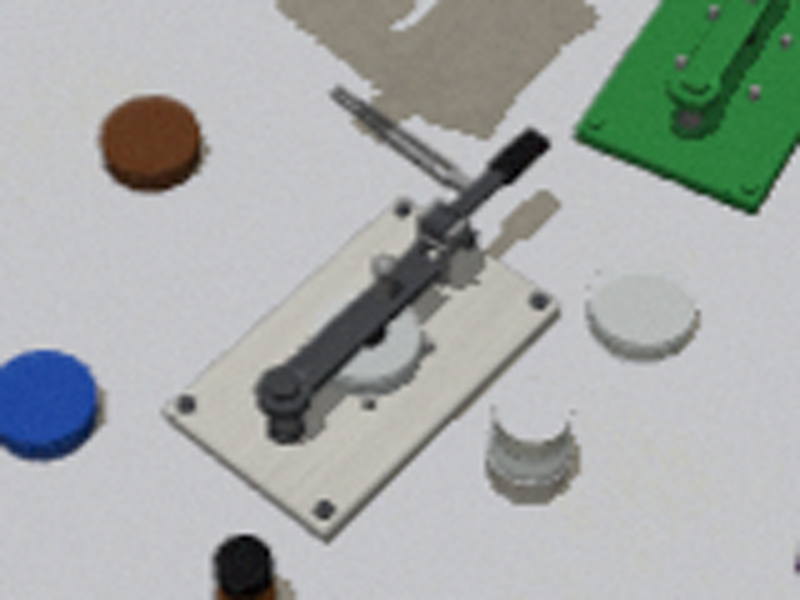

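The lever (grip 255–307, row 37 in wrist) is in line with the strap (row 45, pivot at (533,46)). I'll check by depth that the lever is level and the strap still home, then hand in.

```bash
python3 -c "
from h import *
s=load('w9')
for u in (262,275,290,302,315,330,345): print(u,np.round(np.median([dep(s,u,v) for v in (35,37,39)],0),4))
print(atz(s,533,46,.058),atz(s,450,35,.082))
s=load('s9')
for u,v in ((540,140),(520,157),(505,170)): print(np.round(dep(s,210+u/5-.4,180+v/5-.4),4))"
```

```text
262 [0.612  0.0932 0.0723]
275 [0.6123 0.0841 0.0711]
290 [0.6124 0.0736 0.0715]
302 [0.6123 0.0652 0.0716]
315 [0.6122 0.0561 0.0711]
330 [0.6123 0.0455 0.0707]
345 [0.6122 0.035  0.0707]
[ 0.61031507 -0.11011969  0.058     ] [ 0.61134138 -0.03411539  0.082     ]
[0.6191 0.0917 0.0711]
[0.6187 0.074  0.072 ]
[0.6173 0.0624 0.0702]
```

```bash
python3 -c "
from station import robot
print(robot.close_job())"
```

```text
the job is handed in; nothing more can be done
None
```

The dish is clamped: I pushed the strap home first, then pressed the cam lever fully down, and handed the job in. The robot clock was at about 9 s of the 51 s allowed.

- **Strap:** I pushed it round by its pin with the shut fingers. At the stop the force rose to 18 N with only about 0.5 mm of movement. Afterwards, the wrist-camera points for the pivot and pin put the strap within about 0.5° of the plate's long axis.
- **Lever:** I pressed it down along its arc to the hard stop. The vertical force rose to 27 N with about 0.4 mm of movement. Depth readings after release put the top of the grip at 71–72 mm all along, against 71 mm expected for level.
- **Other objects:** The dish is still in its nest, and nothing else appears moved in the last pictures. The arm was clear and touching nothing when I handed in.
- **Disagreement between checks:** The last wrist view put the pivot at an oblique edge of the picture, about 3 mm from the earlier reading. That is slightly beyond the 2 mm calibration. The scene view after release showed the strap unchanged.

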